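Pharmacy returns bin: carton past the self-closing flap

ROBOT

A 6-joint arm with a two-finger parallel gripper is mounted at the origin on the work surface. World frame = base frame: x ahead of the robot, y to its left, z up, the work surface at z = 0. Lengths are in m, angles in degrees, forces in N, time in s.
With the tool pointing down it reaches from about 0.275 to 0.825 m from the base axis. Payload 4.9 kg.
Tool frame: the origin (TCP) lies between the finger pads; the fingertips stand 19 mm ahead of it and the grasp point (between the pads) is the TCP; z points along the fingers, y is the line along which they close (so a half turn about z gives the same grasp; the last joint's range is limited). The gripper opens to 85 mm and grips with 20 to 120 N. Pads are 22 mm wide; open, the fingers measure 114 mm over their backs; the gripper's body (76 mm by 85 mm) begins 54 mm behind the grasp point. The pads swing forward as they close: fully open they stand 13 mm farther back than shut.
Start: joints at [63.358, 18.69, -11.035, 60.275, 0, 82.311], TCP at [0.179, 0.52, 0.25] pointing down, gripper open.
Joint ranges: [-152.03, 152.03], [-55.5, 102.48], [-74.3, 77.21], [-110.64, 120.58], [-84.22, 78.4], [-180, 180]. Speed limits (degrees/s): [147.25, 147.25, 180, 180, 180, 180].

INTERFACE

Orientations are given as [roll, pitch, yaw] about the fixed x, y, z axes, in that order (R = Rz(yaw) Ry(pitch) Rx(roll)).
In Python, from rig import robot gives the robot as it stands. The module is installed in compiled form; this text tells all that it offers.
- The arm moves only by the tool apply_moves, never from a script. Its argument "commands" is a list that holds one entry, the list of rows, each a list of 6 numbers: the shift along the world's x, y, z in mm, then the turn, a rotation vector about the world's x, y, z in degrees. In form: [[[tx, ty, tz, wx, wy, wz], ...]]. A call has 1 to 12 rows; each row shifts and turns the commanded pose from where the row before left it; what a row does not reach is not made up. A row lasts 1/10 s, in which the tool goes at most 50 mm and 8.59 degrees, less where a joint would pass 70% of its speed; a pose out of reach is approached as far as the arm can. A call with a gripper value outside its range is refused whole. "hand" is the opening, from 0 (shut) to 1 (fully open), set as the call begins (left out, the last holds). The fingers move at their own pace and stop on an object; "squeeze" is the grip in N (left out, the last holds). Time passes only in rows, so rows that do not move let the fingers close. It gives the time, the measured TCP pose, the force, the opening and the grip force at its end, in the units of the state.
- robot.sense(): the state, without advancing time (a new reading comes with each control period).
- robot.grab_frame(name): name is "side" or "top"; returns a dict with "color" (420x560x3 uint8, red, green, blue), "depth" (420x560 float32, m along the optical axis (not along the pixel's ray), 0 where there is no reading), "camera_matrix" (3x3 intrinsics, pixels), "world_to_cam" (4x4, takes a point from world to camera coordinates). Camera axes: x right, y down, z forward; pixel columns grow to the right and rows downward; lengths in m; the calibration is good to about 2 mm. A picture is of the moment at which its call begins.
- robot.job_done(): hands the job in; it is judged then, once.
The state is a dict: "clock": time; "qpos": joint angles; "joint_vel": joint speeds; "joint_torque": joint torques, N m; "tool_pos": TCP position; "orientation": TCP orientation; "contact_force": force on the tool from outside, world axes, zero at the start; "wrist_torque": the same for the moment, N m; "opening": finger opening in m; "grasp_force": force on a finger pad.
Only numpy, scipy, OpenCV 4.12 (cv2) and the standard library are available. Lean on these libraries where they do the work, as an engineer would, in place of code of your own. Each camera call takes 0.05 s, during which the arm holds its last target. There are 200 camera calls.

TASK

Return the green-and-white carton: push the blue self-closing flap of the returns bin open with one finger and, while that finger keeps it open, push the carton along the deck with the other finger until it drops into the bin behind the flap; then draw back so that the flap swings shut by itself. Do not lift the carton and do not push the flap open with the carton. Leave the red carton, the brown bottle and the jar where they stand.

Things in the scene. Friction and masses are not known exactly. Their poses are not given: they have to be found in the camera images.
- bin: Returns bin, fixed, origin on the counter below mid-gateway. x: push direction (away from the robot, turned up to 0.3 rad), y left. x -150 to 0 mm: flat white deck, top at 100 mm, with side walls 40 mm higher, inner faces at y = +-85 mm, open above and in front. x 0 to 200 mm: lilac bin, open above, inside y +-85 mm, floor at 6 mm, rim at 96 mm. The blue flap stands across the lane at x = 0.
- deck_edge (a point): Middle of the deck's far edge, on the deck's top (bin frame 0, 0, 100 mm), just under the shut flap: here the carton tips over into the bin. Same axes as the bin.
- flap (a joint): Flap angle about its upright hinge, rad: 0 shut (across the lane), at most 1.5 (open, swung away from the robot over the bin). Hinge at the left, bin frame x = 2, y = +83 mm. A damped spring always shuts it, within about a second: 0.15 N m when shut, 0.27 N m at 1.2 rad. It cannot swing towards the robot. Nothing is above it.
- flap_panel: The blue flap, a plate 5 mm thick, 160 mm long and 48 mm high with a yellow strip at its free (right) end. Origin on the hinge at deck height; the plate runs along its own -y axis from 3 to 163 mm and stands from 4 to 52 mm above the deck. Its own +x axis is the side away from the robot.
- carton: The carton to return, white with a green band, lying on the deck: 38 mm (its x, along the push) by 56 mm (its y) by 24 mm high, about 50 g, origin at the centre of its underside. Its centre starts 50 to 80 mm in front of the flap and 5 to 45 mm right of the lane's middle, turned up to 0.2 rad in the bin's frame.
- red_carton: Bystander: white carton with a red band, 45 x 60 x 50 mm high, on the counter beside the bin; origin at the centre of its underside.
- amber_bottle: Bystander: brown medicine bottle with a white cap, 44 mm diameter, 90 mm tall, standing on the counter beside the bin; origin at the centre of its underside.
- jar: Bystander: white ointment jar with a blue cap, 56 mm diameter, 55 mm tall, standing on the counter beside the bin; origin at the centre of its underside.
Things that resemble listed ones, but are neither listed nor needed, are in the scene too. Leave any pink, purple or yellow look-alike of the carton alone.

How it is judged (in metres and radians):
On the way, in this order (a step that is already met when the one before it is completed fails the run):
1. a finger holds the flap open (more than 0.35 rad) while the carton is still on the deck (value of joint flap above 0.35 rad and contact force between the fingers and flap_panel above 0.3 N and x of carton in the frame of deck_edge below 0 m and z of carton in the frame of deck_edge above -0.01 m), for 0.1 s.
2. the carton has dropped below the deck into the bin while a finger still holds the flap open (value of joint flap above 0.35 rad and contact force between the fingers and flap_panel above 0.3 N and x of carton in the frame of deck_edge above 0 m and z of carton in the frame of deck_edge below -0.02 m), for 0.05 s.
At the end, for the whole second after the job is handed in: The carton rests inside the bin (origin within the bin's walls and below 75 mm above the counter) and the flap is shut (within 0.08 rad) (x of carton in the frame of bin between 0 and 0.2 m and y of carton in the frame of bin between -0.085 and 0.085 m and z of carton in the frame of bin below 0.075 m and linear speed of carton below 0.02 m/s and value of joint flap below 0.08 rad); the robot touches nothing.
It fails at once if the carton is lifted (more than 25 mm above the deck) (z of carton in the frame of deck_edge above 0.025 m).
It fails at once if the carton is pushed against the flap (more than 0.8 N) (contact force between carton and flap_panel above 0.8 N).
It fails at once if the red carton is moved by more than 20 mm (distance of red_carton from where it was at the start of the episode above 0.02 m).
It fails at once if the brown bottle is moved by more than 20 mm (distance of amber_bottle from where it was at the start of the episode above 0.02 m).
It fails at once if the jar is moved by more than 20 mm (distance of jar from where it was at the start of the episode above 0.02 m).
It also fails if it takes over 38 s, if anything falls off the work surface, if the arm or the gripper's body presses on something with over 40 N, if the wrist force passes 120 N, or if a joint passes its speed limit or range.

## Working session

There is one attempt and no reset: what is moved stays moved. The work goes in short steps, Python scripts to look and compute and a tool call to move; the robot and the scene stay as the last step left them, time stands still between calls to the robot, and variables do not carry over. Pictures are saved under pics/ and viewed, at most 10 in all, crops included, and the job is handed in when it is done.

Besides the shell and the picture viewer there is one more tool, called by a JSON object that holds its "name" and its "arguments", one argument or row to a line. apply_moves: Moves the arm, as the interface text tells. Its arguments: {"type":"object","properties":{"commands":{"type":"array"},"hand":{"type":"number"},"squeeze":{"type":"number"}},"required":["commands"]}

```bash
mkdir -p pics; cat > h.py <<'E'
from rig import robot
import numpy as np, cv2
def grab(n,save=None):
    f=robot.grab_frame(n)
    if save: cv2.imwrite('pics/'+save,f['color'][:,:,::-1])
    return f
def pts(f):
    K=f['camera_matrix'];T=np.linalg.inv(f['world_to_cam']);d=f['depth']
    v,u=np.indices(d.shape)
    P=np.stack([(u-K[0,2])/K[0,0]*d,(v-K[1,2])/K[1,1]*d,d],-1)
    return P@T[:3,:3].T+T[:3,3]
E
python3 - <<'E'
from h import *
a=grab('top','t0.png');b=grab('side','s0.png')
np.savez('f0.npz',tc=a['color'],tp=pts(a),sc=b['color'],sp=pts(b))
s=robot.sense();print(s['tool_pos'],s['orientation'],s['opening'],s['clock'])
E
```

```text
[0.1784281  0.51975492 0.24959489] [-1.79915056e+02 -1.06015123e-02  1.61047687e+02] 0.08501860686601181 0.1
```

View pics/t0.png

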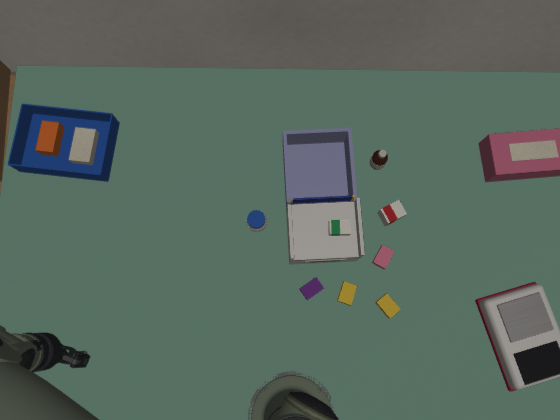

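View pics/s0.png

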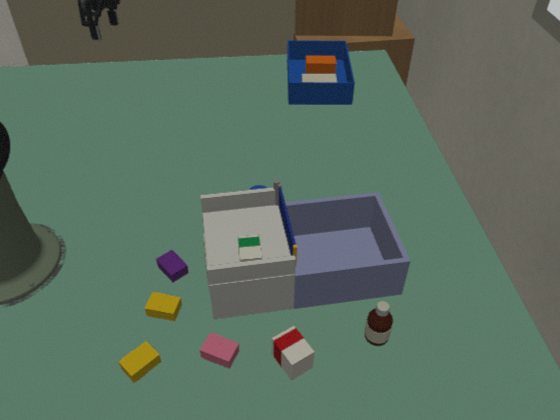

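The top view shows the bin with its deck at about (325,230), the carton at (340,228) and the flap along row 200. The side view shows the flap edge-on at about (287,220), with its yellow strip at (295,252). Next I'll measure these.

```bash
python3 - <<'E'
from h import *
z=np.load('f0.npz')
def rect(P):
    r=cv2.minAreaRect((P[:,:2]*1000).astype(np.float32)); return r, cv2.boxPoints(r).round(0).tolist()
for k in 'ts':
    c=z[k+'c'].astype(int);P=z[k+'p'];h=cv2.cvtColor(z[k+'c'],cv2.COLOR_RGB2HSV)
    roi=np.zeros(c.shape[:2],bool)
    if k=='t': roi[120:275,275:372]=1
    else: roi[180:320,195:405]=1
    Z=P[...,2]
    print(k)
    m=roi&(Z>.132)&(Z<.147); print('walls/flap>.132',m.sum(),rect(P[m]),np.median(Z[m]))
    m=roi&(Z>.117)&(Z<.131); 
    g=roi&(h[...,0]>60)&(h[...,0]<90)&(h[...,1]>120)&(Z>.11); print('green',g.sum(),rect(P[g]),np.median(Z[g]))
    gc=np.median(P[g],0)
    near=np.hypot(P[...,0]-gc[0],P[...,1]-gc[1])<.055
    m=m&near; print('carton top',m.sum(),rect(P[m]),np.median(Z[m]))
    b=roi&(h[...,0]>110)&(h[...,0]<128)&(h[...,1]>170)&(Z>.09); print('blue',b.sum(),rect(P[b]) if b.any() else 0)
    y=roi&(h[...,0]>15)&(h[...,0]<35)&(h[...,1]>120)&(Z>.09); print('yellow',y.sum(),P[y].mean(0) if y.any() else 0)
    l=roi&(Z>.088)&(Z<.099)&(h[...,0]>110)&(h[...,0]<130)&(h[...,1]>40)&(h[...,1]<170); print('rim',l.sum(),rect(P[l]))
    d=roi&(Z>.095)&(Z<.105)&(h[...,1]<40);print('deck',d.sum(),rect(P[d]),np.median(Z[d]))
E
python3 - <<'E'
import cv2
a=cv2.imread('pics/t0.png')[120:275,270:375]; cv2.imwrite('pics/c0.png',cv2.resize(a,None,fx=3.8,fy=3.8,interpolation=cv2.INTER_CUBIC))
E
```

```text
t
walls/flap>.132 545 (((487.8787841796875, -80.93809509277344), (156.77801513671875, 190.42965698242188), 3.6875991821289062), [[404.0, 9.0], [416.0, -181.0], [572.0, -171.0], [560.0, 19.0]]) 0.13851934444603864
green 109 (((489.9220886230469, -108.68221282958984), (38.1457633972168, 18.58812141418457), 0.8518522381782532), [[471.0, -100.0], [471.0, -118.0], [509.0, -118.0], [509.0, -99.0]]) 0.12323549144812995
carton top 328 (((490.1194152832031, -119.79865264892578), (38.41969680786133, 55.972991943359375), 0.4548082649707794), [[471.0, -92.0], [471.0, -148.0], [510.0, -148.0], [509.0, -92.0]]) 0.12307312467457554
blue 1 (((557.959228515625, -43.8211669921875), (0.0, 0.0), 0.0), [[558.0, -44.0], [558.0, -44.0], [558.0, -44.0], [558.0, -44.0]])
yellow 9 [ 0.56609789 -0.15283344  0.13881077]
rim 688 (((667.1923217773438, -68.99762725830078), (206.3925323486328, 190.08995056152344), 3.558472156524658), [[558.0, 19.0], [570.0, -170.0], [776.0, -157.0], [764.0, 32.0]])
deck 2908 (((552.7252197265625, -74.90879821777344), (289.7601623535156, 185.58853149414062), 2.305776357650757), [[40
[... 611 characters left out ...]
37866), [[471.0, -88.0], [472.0, -148.0], [510.0, -147.0], [509.0, -87.0]]) 0.12432301613154367
blue 134 (((561.049072265625, -73.93061065673828), (4.584476470947266, 136.79660034179688), 3.598662853240967), [[554.0, -6.0], [563.0, -142.0], [568.0, -142.0], [559.0, -6.0]])
yellow 33 [ 0.5663338  -0.15263282  0.14586226]
rim 1761 (((666.5830688476562, -67.37891387939453), (207.0206298828125, 195.1099090576172), 3.3448195457458496), [[558.0, 24.0], [569.0, -171.0], [776.0, -159.0], [764.0, 36.0]])
deck 4078 (((486.2545471191406, -82.44632720947266), (151.9866943359375, 190.18504333496094), 3.7752010822296143), [[404.0, 7.0], [417.0, -182.0], [568.0, -172.0], [556.0, 17.0]]) 0.10024790429745856
```

View pics/c0.png

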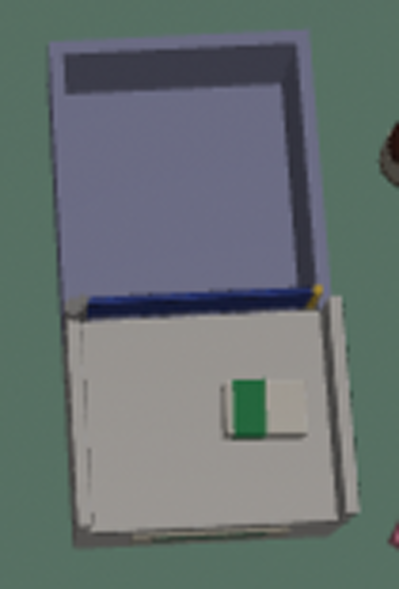

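Bin frame from these measurements: origin about (559.5, -75.5) mm, yaw about 3.65°. The carton is at about (490, -118.7) mm, which is bin frame (-72, -39). 

I'll set the open gripper's finger line about 30° left of the lane. The rear finger then sits behind the carton, and the front finger is left of it, just before the flap. A single forward push opens the flap first and then feeds the carton in.

{"name": "apply_moves", "arguments": {
  "commands": [
    [[20,-38,0,0,0,-4],[20,-38,0,0,0,-4],[20,-38,0,0,0,-4],[20,-38,0,0,0,-4],[20,-38,0,0,0,-4],[20,-38,0,0,0,-4],[20,-38,0,0,0,-4],[20,-38,0,0,0,-4],[20,-38,0,0,0,-4],[20,-38,0,0,0,-1],[20,-38,0,0,0,0],[20,-38,0,0,0,0]]
  ],
  "hand": 1
}}

```text
clock: 1.3
tool_pos: [0.4189, 0.0625, 0.2502]
orientation: [-180.0, -0.0, 124.0]
contact_force: [1.1, -0.2, -0.2]
opening: 0.0855
grasp_force: 0.0
```

{"name": "apply_moves", "arguments": {
  "commands": [
    [[20,-38,0,0,0,0],[20,-38,0,0,0,0],[20,-38,0,0,0,0],[16,-37,0,0,0,0],[0,0,-20,0,0,0],[0,0,-20,0,0,0],[0,0,-10,0,0,0],[0,0,0,0,0,0],[0,0,0,0,0,0]]
  ]
}}

```text
clock: 2.2
tool_pos: [0.4947, -0.0866, 0.2006]
orientation: [-180.0, 0.0, 124.1]
contact_force: [0.5, 0.3, 0.6]
opening: 0.0855
grasp_force: 0.0
```

```bash
python3 - <<'E'
from h import *
s=robot.sense();print(s['clock'],s['tool_pos'],s['orientation'],s['contact_force'])
b=grab('side');a=grab('top')
im=np.hstack([cv2.resize(f['color'][y:y+180,x:x+180],(400,400))[:,:,::-1] for f,x,y in ((b,180,90),(a,250,110))])
cv2.imwrite('pics/p1.png',im)
P=pts(b);Z=P[...,2];c=b['color'].astype(int)
m=(np.hypot(P[...,0]-.494,P[...,1]+.087)<.09)&(Z>.145)&(c.max(-1)<90)
print(m.sum(),np.percentile(Z[m],[0,1,5,20]) if m.any() else 0)
E
```

```text
2.2 [ 0.49471418 -0.08658057  0.20063144] [-1.79998830e+02  1.99232392e-03  1.24073877e+02] [0.48331779 0.27284489 0.63463103]
11606 [0.14523181 0.20637562 0.24712769 0.29872548]
```

View pics/p1.png

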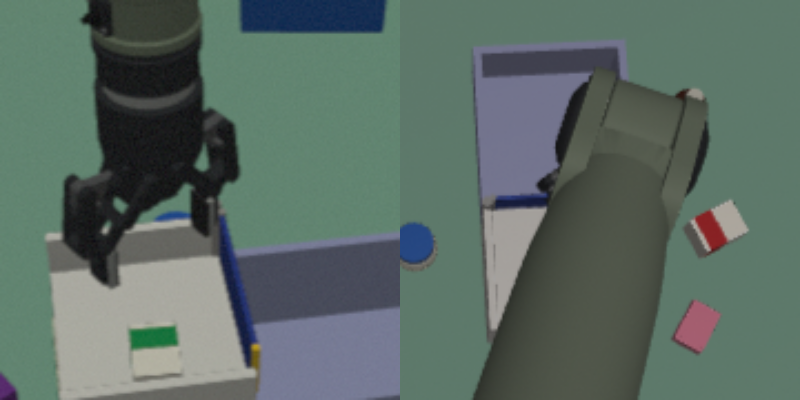

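The left panel (side view) shows the two fingertips at about (105,280) and (205,230) in the crop, above the deck, with the outer knuckles sticking out further back. Next I'll measure the tips and knuckles.

```bash
python3 - <<'E'
from h import *
b=grab('side');P=pts(b);c=b['color'].astype(int)
s=robot.sense();t=s['tool_pos'];a=np.radians(34.07)
u=np.array([np.cos(a),np.sin(a)]);v=np.array([-u[1],u[0]])
D=P-t;U=D[...,:2]@u*1000;V=D[...,:2]@v*1000;Z=D[...,2]*1000
m=(c.max(-1)<100)&(abs(U)<110)&(abs(V)<45)&(Z>-42)&(Z<120)&(b['depth']>0)
for sg in (1,-1):
  for z in range(-40,120,10):
    k=m&(U*sg>15)&(Z>=z)&(Z<z+10)
    if k.sum()>3: print(sg,z,k.sum(),'U',np.percentile(U[k],[3,97]).round(),'V',np.percentile(V[k],[3,97]).round(),'minz',Z[k].min().round(1))
E
```

```text
1 -10 14 U [42. 47.] V [-11.   6.] minz -5.3
1 0 55 U [42. 56.] V [-13.   6.] minz 0.1
1 10 48 U [42. 55.] V [-12.   8.] minz 10.1
1 20 54 U [42. 56.] V [-12.   6.] minz 20.0
1 30 43 U [42. 59.] V [-14.   7.] minz 30.1
1 40 117 U [41. 72.] V [-14.   7.] minz 40.4
1 50 87 U [17. 72.] V [-18.   8.] minz 50.1
1 60 105 U [17. 71.] V [-18.   8.] minz 60.0
1 70 71 U [17. 69.] V [-20.  -4.] minz 70.7
1 80 111 U [16. 68.] V [-20.  -4.] minz 80.0
1 90 116 U [46. 66.] V [-14.   9.] minz 90.0
1 100 12 U [58. 63.] V [-13.   9.] minz 100.1
1 110 12 U [15. 28.] V [-34. -26.] minz 111.9
-1 -10 4 U [-49. -42.] V [-11.  -9.] minz -2.4
-1 0 39 U [-55. -43.] V [-13.   4.] minz 0.1
-1 10 60 U [-56. -43.] V [-12.   4.] minz 10.1
-1 20 49 U [-56. -43.] V [-12.   2.] minz 20.0
-1 30 33 U [-60. -43.] V [-14.  -6.] minz 30.2
-1 40 160 U [-74. -38.] V [-14.   8.] minz 40.1
-1 50 179 U [-73. -28.] V [-18.  10.] minz 50.0
-1 60 178 U [-72. -21.] V [-18.  12.] minz 60.0
-1 70 151 U [-71. -17.] V [-20.   7.] minz 70.0
-1 80 193 U [-69. -16.] V [-20.   6.] minz 80.1
-1 90 275 U [-68. -21.] V [-13.   8.] minz 90.1
-1 100 64 U [-64. -26.] V [-12.   5.] minz 100.1
-1 110 131 U [-37. -17.] V [-34.   6.] minz 110.5
```

Fingertips are about 6 mm below the TCP, and the knuckles start about 36 mm above it. A TCP height of 0.119 puts the tips 13 mm above the deck and keeps the knuckles above the flap top. I'll back off 6 mm, descend and push part of the way.

{"name": "apply_moves", "arguments": {
  "commands": [
    [[-6,-0.5,0,0,0,0],[0,0,-20,0,0,0],[0,0,-20,0,0,0],[0,0,-20,0,0,0],[0,0,-15,0,0,0],[0,0,-6.5,0,0,0],[0,0,0,0,0,0],[0,0,0,0,0,0]]
  ]
}}

```text
clock: 3.15
tool_pos: [0.489, -0.0874, 0.1195]
orientation: [180.0, 0.0, 124.0]
contact_force: [0.5, 0.5, -0.7]
opening: 0.0855
grasp_force: 0.0
```

{"name": "apply_moves", "arguments": {
  "commands": [
    [[4,0.25,0,0,0,0],[4,0.25,0,0,0,0],[4,0.25,0,0,0,0],[4,0.25,0,0,0,0],[4,0.25,0,0,0,0],[4,0.25,0,0,0,0],[4,0.25,0,0,0,0],[0,0,0,0,0,0]]
  ]
}}

```text
clock: 3.95
tool_pos: [0.5171, -0.0853, 0.1187]
orientation: [180.0, -0.0, 124.1]
contact_force: [-2.2, 1.2, 2.7]
opening: 0.0855
grasp_force: 1.6
```

```bash
cat > look.py <<'E'
from h import *
import sys
b=grab('side');P=pts(b);Z=P[...,2];h=cv2.cvtColor(b['color'],cv2.COLOR_RGB2HSV)
O=np.array([.5595,-.0755]);a=np.radians(3.65);R=np.array([[np.cos(a),np.sin(a)],[-np.sin(a),np.cos(a)]])
B=(P[...,:2]-O)@R.T*1000
s=robot.sense();print(s['clock'],s['tool_pos'],s['contact_force'],'tcp bin',(R@(s['tool_pos'][:2]-O)*1000).round(1))
g=(h[...,0]>60)&(h[...,0]<90)&(h[...,1]>120)&(abs(B[...,1])<84)&(B[...,0]>-140)&(B[...,0]<190)
g&=h[...,2]>90
if g.sum()>5: print('green',g.sum(),cv2.minAreaRect(B[g].astype(np.float32)),np.percentile(Z[g],[5,50,95]))
w=(h[...,1]<45)&(Z>.118)&(Z<.130)&(abs(B[...,1])<80)&(B[...,0]>-100)&(B[...,0]<60)&(h[...,2]>110)
m=w|(g&(Z>.118)); 
if m.sum()>5: print('top',m.sum(),cv2.minAreaRect(B[m].astype(np.float32)))
f=(h[...,0]>110)&(h[...,0]<128)&(h[...,1]>170)&(Z>.1)&(abs(B[...,1])<90)&(B[...,0]>-10)&(B[...,0]<190)
if f.sum()>5: print('flap ang',f.sum(),np.arctan2(np.median(B[f][:,0])-2,83-np.median(B[f][:,1])))
y=(h[...,0]>15)&(h[...,0]<35)&(h[...,1]>120)&(Z>.1)&(B[...,0]>-10)&(B[...,0]<190)&(abs(B[...,1])<90)
if y.any(): print('yellow',B[y].mean(0))
cv2.imwrite('pics/'+sys.argv[1],cv2.resize(b['color'][130:330,180:420],(720,600))[:,:,::-1])
E
python3 look.py p2.png
```

```text
4.0 [ 0.51682887 -0.08530543  0.11871381] [-2.74464018  1.35229296  2.02669666] tcp bin [-43.2  -7.1]
green 156 ((-53.02402877807617, -25.497360229492188), (21.14077377319336, 35.990211486816406), 87.92537689208984) [0.12260211 0.12437565 0.12661754]
top 487 ((-64.40725708007812, -36.64461898803711), (58.81299591064453, 58.371883392333984), 88.63716888427734)
flap ang 114 0.14990326899363135
yellow [ 28.21346236 -75.73115546]
```

View pics/p2.png

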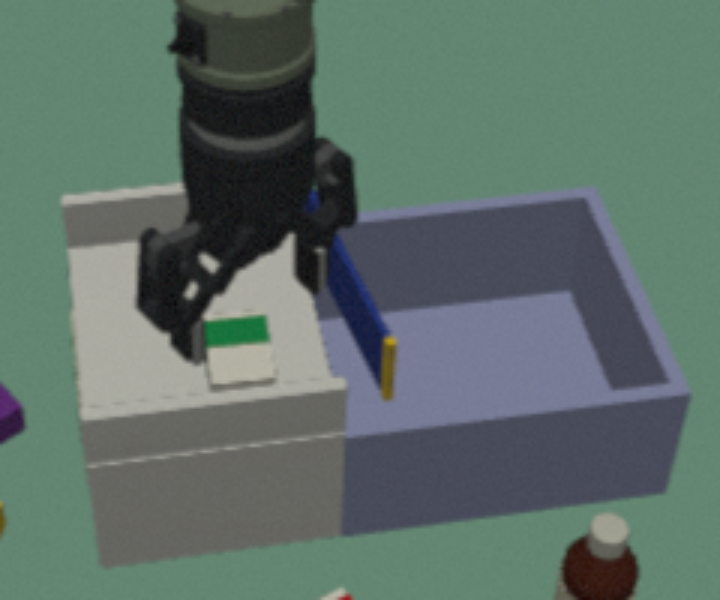

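The flap is opening (strip at (388,365), about 0.16 rad). The carton, with its green band at (237,330), is being pushed squarely by the rear finger. I'll continue in stages.

{"name": "apply_moves", "arguments": {
  "commands": [
    [[4,0.25,0,0,0,0],[4,0.25,0,0,0,0],[4,0.25,0,0,0,0],[4,0.25,0,0,0,0],[4,0.25,0,0,0,0],[4,0.25,0,0,0,0],[4,0.25,0,0,0,0],[4,0.25,0,0,0,0],[0,0,0,0,0,0],[0,0,0,0,0,0]]
  ]
}}

```text
clock: 5.0
tool_pos: [0.5489, -0.0837, 0.1189]
orientation: [180.0, 0.0, 124.0]
contact_force: [-4.0, 0.4, 5.4]
opening: 0.0854
grasp_force: 2.7
```

```bash
python3 look.py p3.png
```

```text
5.05 [ 0.54884303 -0.08371203  0.11891328] [-4.2699996   1.43763499  5.38235851] tcp bin [-11.2  -7.5]
green 153 ((-11.302337646484375, 24.74288558959961), (126.1123046875, 34.336158752441406), 80.16649627685547) [0.12234783 0.12456253 0.12652198]
top 461 ((-31.82124137878418, -37.72816467285156), (58.667633056640625, 56.93221664428711), 2.263843536376953)
flap ang 190 0.5682043761848871
yellow [ 88.52173891 -51.42926287]
```

View pics/p3.png

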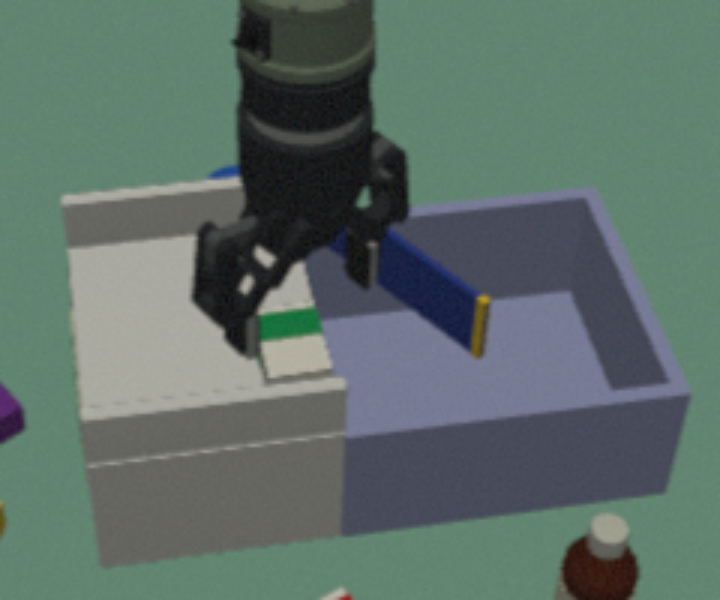

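The flap is now about 0.6 rad open (strip at (481,325)). The carton's front is at the deck edge and there is a clear gap to the flap. I'll push it over.

{"name": "apply_moves", "arguments": {
  "commands": [
    [[4,0.25,0,0,0,0],[4,0.25,0,0,0,0],[4,0.25,0,0,0,0],[4,0.25,0,0,0,0],[4,0.25,0,0,0,0],[4,0.25,0,0,0,0],[4,0.25,0,0,0,0],[0,0,0,0,0,0],[0,0,0,0,0,0],[0,0,0,0,0,0]]
  ]
}}

```text
clock: 6.05
tool_pos: [0.5768, -0.0822, 0.1189]
orientation: [180.0, 0.1, 124.0]
contact_force: [-3.4, -1.5, 4.4]
opening: 0.0857
grasp_force: 2.5
```

```bash
python3 look.py p4.png
```

```text
6.1 [ 0.57682232 -0.08221398  0.11893653] [-2.97272758 -1.98283913  4.17926838] tcp bin [16.9 -7.8]
green 125 ((42.565284729003906, -18.584409713745117), (37.730567932128906, 19.604358673095703), 2.5969245433807373) [0.02850628 0.03089051 0.03275818]
top 6 ((-28.17247772216797, -36.26253128051758), (1.7414803504943848, 16.981212615966797), 43.977622985839844)
flap ang 191 0.8432410440448749
yellow [121.42013197 -23.8814878 ]
```

View pics/p4.png

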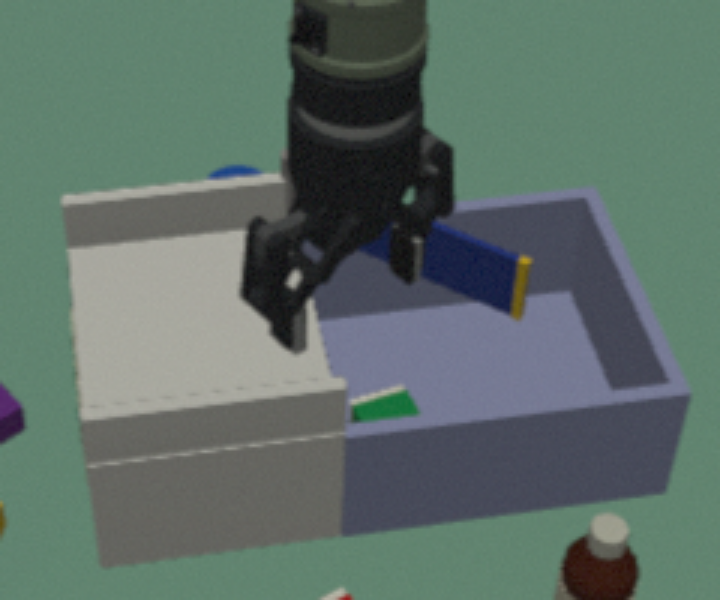

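The carton lies flat in the bin (green at (385,405), top at 0.031 m) and the flap is still held at 0.84 rad. I'll draw back and rise.

{"name": "apply_moves", "arguments": {
  "commands": [
    [[0,0,0,0,0,0],[-8,-0.5,0,0,0,0],[-10,-0.6,0,0,0,0],[-10,-0.6,0,0,0,0],[-10,-0.6,0,0,0,0],[-10,-0.6,0,0,0,0],[-10,-0.6,0,0,0,0],[-10,-0.6,0,0,0,0],[-10,-0.6,0,0,0,0],[-10,-0.6,0,0,0,0],[-10,-0.6,0,0,0,0],[0,0,10,0,0,0]]
  ]
}}

```text
clock: 7.3
tool_pos: [0.4757, -0.0868, 0.1277]
orientation: [-179.9, -0.2, 124.0]
contact_force: [-0.3, -0.2, -0.2]
opening: 0.0855
grasp_force: 0.0
```

{"name": "apply_moves", "arguments": {
  "commands": [
    [[0,0,20,0,0,0],[0,0,20,0,0,0],[0,0,20,0,0,0],[0,0,20,0,0,0],[0,0,10,0,0,0],[0,0,0,0,0,0],[0,0,0,0,0,0],[0,0,0,0,0,0],[0,0,0,0,0,0],[0,0,0,0,0,0],[0,0,0,0,0,0],[0,0,0,0,0,0]]
  ]
}}

```text
clock: 8.5
tool_pos: [0.4786, -0.0877, 0.2186]
orientation: [-180.0, -0.0, 124.0]
contact_force: [-0.4, 0.4, -0.1]
opening: 0.0854
grasp_force: 0.0
```

```bash
python3 look.py p5.png
```

```text
8.55 [ 0.47860499 -0.08769096  0.21867537] [-0.14391314  0.37202392  0.72601201] tcp bin [-81.5  -7. ]
green 127 ((50.00019073486328, -17.792766571044922), (49.728004455566406, 24.367944717407227), 24.704452514648438) [0.02776985 0.0305561  0.03300106]
flap ang 118 -0.01837990346231336
yellow [  2.15135225 -77.30007184]
```

View pics/p5.png

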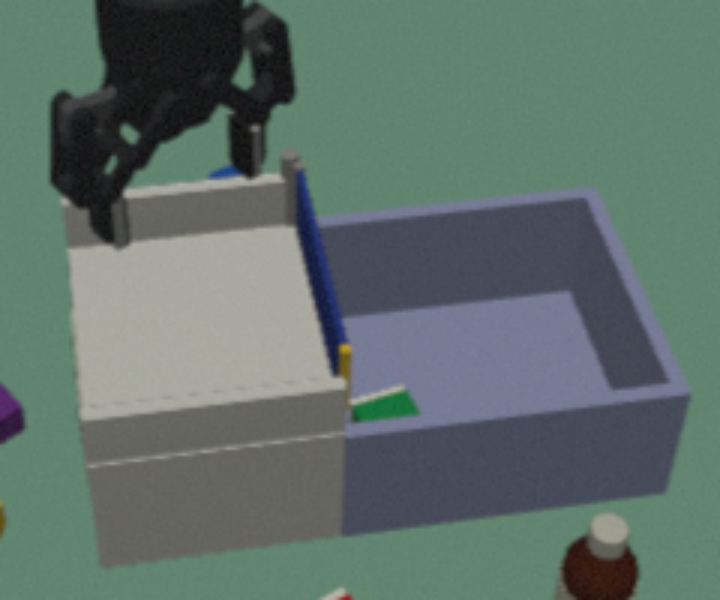

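The flap is shut (strip at (346,375)), the carton is lying in the bin at (385,405), and the gripper is clear of everything.

```bash
python3 -c "
from rig import robot
print(robot.job_done())"
```

```text
the job is handed in; nothing more can be done
None
```

The green-and-white carton is in the returns bin, the flap has swung shut by itself, the gripper touches nothing, and the job is handed in; no verdict was returned.

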